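# Take a pressure reading at a manifold's tilted test point

## Task

Pull the dust cap off the tilted test nipple of the gas manifold and hang it by its eye on the manifold's cap peg, letting go of it. Then take the test gauge out of its dock, press its coupler squarely onto the nipple until the jaws snap over the nipple's head, and keep pushing it fully home against the valve spring. Finish while still gripping the gauge and holding it down, without disturbing the things standing around.

Things in the scene. Friction and masses are not known exactly. Their poses are not given: they have to be found in the camera images.
- manifold: bench gas manifold, fixed: base plate 90 x 220 mm, aluminium bar along its y (top at z = 54 mm), two black valve knobs in front; tilted test nipple near the right end (y = -50 mm); behind the left end a steel strip (y = 76 mm, 22 mm wide, x = 24 to 28 mm, top z = 142 mm) with the cap peg. Origin: centre of the underside; z up; front (-x) roughly towards the robot.
- nipple: steel test nipple, tilted 25 degrees towards the manifold's front. Origin: centre of its round seat (24 mm wide, on a hex adapter); z: the nipple's axis, outwards; y: the manifold's y. Along z: neck 6 mm wide, ball head 12 mm wide centred at 12 mm, flat tip 6 mm wide at 18 mm, out of which a thin sprung valve pin stands to 24 mm.
- pin (a joint): how far the valve pin in the nipple's tip is pushed in (m): 0 free, 0.0055 when the gauge's coupler is fully home on the seat. Its spring pushes back with about 2 N at the start and 6 N when fully in.
- peg (a point): point on the axis of the cap peg, a plain steel rod 5 mm thick that sticks out 60 mm from the upright strip towards the manifold's front (-x), rising 12 degrees towards its free rounded end. The point lies 36 mm in front of the strip, 24 mm from the free end; its axes are the manifold's.
- cap: loose aluminium dust cap, 30 g: a round cup 24 mm wide, 28.5 mm high, with an upright eye on top (ring, 24 mm outside, 16 mm hole, 4 mm thick), 51 mm in all. It sits loosely over the nipple, rim on the seat, and pulls straight off along the axis. Origin: centre of the open rim; z: from rim to eye; the hole of the eye runs along x. On the nipple its axes agree with the nipple's.
- cap_eye (a point): centre of the hole in the cap's eye, 39 mm above the cap's rim on its axis; axes as the cap's.
- dock: round grey plastic puck fixed on the bench, 58 mm in diameter, 20 mm high, with a recess 31 mm wide and 14 mm deep in which the gauge stands loosely. Origin: centre of its underside.
- gauge: loose test gauge, 107 mm tall, 180 g, upright in the dock, coupler down. Origin: centre of the coupler's mouth; z: its axis, mouth to grip. Along z: steel coupler 28 mm wide to 34 mm, brass barrel to 58 mm, finger flange 34 mm wide to 62 mm, round black hand grip 22 mm wide to 107 mm. A round dial 40 mm wide stands out to the side along -x, 38 mm off the axis, at z = 37 to 59 mm.
- gauge_mouth (a point): centre of the coupler's open mouth (the gauge's origin); bore 15 mm, four sprung jaws 5 mm inside leave 8 mm between them. Pushed over the ball head (about 8 N, widest with the mouth 7 mm off the seat) they snap shut behind it, drawing the coupler down to about 3 mm; the rest is pushed home against the pin's spring until mouth meets seat. Let go, it rises 3 mm and sags.
- gauge_grip (a point): point on the gauge's axis in the middle of its hand grip, 86 mm above the mouth; axes as the gauge's.
- balance: analytical balance, furniture, 274 x 226 mm and 250 mm tall, to the right of the dock: an obstacle for the arm's first sweep from its start.
- mini_centrifuge: mini centrifuge, furniture, 141 mm wide and 109 mm tall, behind and between dock and manifold.
- tube_block: bystander: rectangular tube block 96 x 56 x 37 mm, origin under its centre.
- vial: bystander: small capped vial, 22 mm in diameter, 44 mm high, origin under its centre.
- petri_dish: bystander: covered petri dish lying flat, 105 mm in diameter, 13 mm high, origin under its centre.
- dropper_bottle: bystander: amber dropper bottle, 38 mm in diameter, 84 mm high, origin under its centre.
Things that resemble listed ones, but are neither listed nor needed, are in the scene too. What is shaped like the gauge but pink is not meant.

How it is judged (in metres and radians):
On the way:
1. the dust cap hangs by its eye on the cap peg and has been let go (x of cap_eye in the frame of peg between -0.023 and 0.033 m and y of cap_eye in the frame of peg between -0.009 and 0.009 m and z of cap_eye in the frame of peg between -0.015 and 0.003 m and angle between cap's own z axis and vertical below 0.5 rad and contact force between the fingers and cap below 0.05 N and linear speed of cap below 0.1 m/s), for 0.2 s.
At the end, for the whole second after the job is handed in: gauge gripped, its mouth within 2 mm of the nipple's seat, within 3 mm of its axis and 5 degrees of square, the valve pin held in at least 4.2 mm; the cap hangs still by its eye on the peg, roughly upright, not touched by the fingers (all of step 1 and value of joint pin above 0.0042 m and z of gauge in the frame of nipple below 0.002 m and x of gauge in the frame of nipple between -0.003 and 0.003 m and y of gauge in the frame of nipple between -0.003 and 0.003 m and angle between the z axis of gauge and the z axis of nipple, either way round below 0.09 rad and contact force between the fingers and gauge above 2 N); the arm keeps its last pose, push and grip.
It fails at once if the tube block is disturbed (moved more than 25 mm) (distance of tube_block from where it was at the start of the episode above 0.025 m).
It fails at once if the vial is disturbed (moved more than 25 mm) (distance of vial from where it was at the start of the episode above 0.025 m).
It fails at once if the petri dish is disturbed (moved more than 25 mm) (distance of petri_dish from where it was at the start of the episode above 0.025 m).
It fails at once if the dropper bottle is disturbed (moved more than 25 mm) (distance of dropper_bottle from where it was at the start of the episode above 0.025 m).
It also fails if it takes over 54 s, if anything falls off the work surface, if the arm or the gripper's body presses on something with over 40 N, if the wrist force passes 120 N, or if a joint passes its speed limit or range.

## Robot

A 6-joint arm with a two-finger parallel gripper is mounted at the origin on a cart in front of the work surface, level with it; the furniture and walls round the work are solid. World frame = base frame: x ahead of the robot, y to its left, z up, the work surface at z = 0. Lengths are in mm, angles in rad, forces in N, time in s.
With the tool pointing down it reaches from about 300 to 875 mm from the base axis. Payload 6.4 kg.
Tool frame: the origin (TCP) lies on the centre line of the jaws, within the pads' length; the fingertips stand 11 mm ahead of it and the grasp point (between the pads) lies 8 mm behind it (tcp_to_tips is the distance from the TCP to the fingertips, in mm); z points along the fingers, y is the direction in which the jaws open and shut (so a half turn about z gives the same grasp; the last joint's range is limited). The gripper opens to 88 mm and grips with 3 to 60 N. Pads are 18 mm wide; open, the fingers measure 123 mm over their backs; the gripper's body (75 mm by 187 mm) begins 45 mm behind the grasp point.
Start: joints at [-1.368, 0.181, 1.607, -0, 1.354, -0.206], TCP at [228.584, -527.627, 249.714] pointing down, gripper open.
Joint ranges: [-2.99, 2.99], [-0.89, 2.07], [0.3, 2.58], [-1.14, 4.28], [0, 2.63], [-3.12, 3.12]. Speed limits (rad/s): [2.57, 2.57, 3.01, 3.14, 3.14, 3.14].

## Interface

Orientations are given as a unit quaternion [x, y, z, w].
In Python, from bench import * gives the robot as it stands. The module is installed in compiled form; this text tells all that it offers. Calls block until the motion is done:
- move_pose(position, orientation): joint-space move of the TCP to a pose.
- move_l(position, v=150, attitude=None): straight line of the TCP; attitude=None keeps the orientation; v is the mean speed in mm/s.
- move_joints(angles): joint-space move.
- grip(opening, squeeze=None): finger opening in mm; squeeze is the grip in N (None keeps the last); returns when the fingers have stopped.
- sleep(seconds).
- solve_ik(position, orientation): joint angles nearest the present ones, or None.
- read_camera(name): name is "side" or "top" or "wrist"; returns the picture (480x640x3 uint8, red, green, blue); there is no depth.
- camera_params(name): a dict with "vertical_fov" (degrees; the focal length in pixels is half the picture's height over the tangent of half this angle, whatever the lens; pixels are square), "cx", "cy" (the principal point, pixels), "R" (3x3) and "t" (3): a world point X has camera coordinates R X + t. Camera axes: x right, y down, z forward; pixel columns grow to the right and rows downward; lengths in mm; the calibration is good to about 2 mm. A picture is of the moment at which its call begins: read the wrist's pose just before it. camera_params takes no time and is no camera call; for the wrist camera it gives the pose at the moment of the call.
A pose or a line that the arm cannot do raises PlanningError and nothing moves.
- hand_in(): hands the job in, once; it reports no verdict.
Readings, each from a call of its own:
- read_clock(): time.
- read_joint_pos(): joint angles.
- read_qvel(): joint speeds.
- read_joint_torque(): joint torques, N m.
- read_tcp_pos(): TCP position.
- read_tcp_rot(): TCP orientation.
- read_wrist_force(): force on the tool from outside, world axes, zero at the start.
- read_moment(): the same for the moment, N m.
- read_gripper_width(): finger opening in mm.
Only numpy, scipy, OpenCV 4.12 (cv2) and the standard library are available. Lean on these libraries where they do the work, as an engineer would, in place of code of your own. Each camera call takes 0.05 s, during which the arm holds its last target.

## Working session

There is one attempt and no reset: what is moved stays moved. The work goes in short steps, each a Python script; the robot and the scene stay as the last script left them, time stands still between calls to the robot, and variables do not carry over. Pictures are saved under pics/ and viewed, and the job is handed in when it is done.

```bash
mkdir -p pics; python3 - <<'E'
from bench import *
import cv2,numpy as np
for n in ["side","top","wrist"]:
    p=camera_params(n); im=read_camera(n); cv2.imwrite(f"pics/{n}0.png",im[:,:,::-1])
    print(n,p)
print(read_clock(),read_wrist_force())
E
```

```text
side {'vertical_fov': 57.964422694965435, 'cx': 328.75960119677796, 'cy': 245.6670722206654, 'R': array([[-0.99004842, -0.14031746,  0.01073008],
       [-0.07570712,  0.46679314, -0.88112008],
       [ 0.1186278 , -0.87316389, -0.47277084]]), 't': array([ 572.74682892,  115.87728849, 1291.51854711])}
top {'vertical_fov': 54.45637228796169, 'cx': 318.1668078558486, 'cy': 238.7171938538724, 'R': array([[-3.45579964e-03, -9.99867432e-01,  1.59114975e-02],
       [-9.80581499e-01,  2.68295816e-04, -1.96111834e-01],
       [ 1.96081567e-01, -1.62802433e-02, -9.80452433e-01]]), 't': array([  37.33754186,  558.33502893, 1182.69419217])}
wrist {'vertical_fov': 63.62886052726571, 'cx': 314.01439948834843, 'cy': 237.78908661674524, 'R': array([[ 3.97103900e-01, -9.17773599e-01, -3.37295742e-04],
       [-8.79112902e-01, -3.80481615e-01,  2.87043980e-01],
       [-2.63569721e-01, -1.13689763e-01, -9.57917345e-01]]), 't': array([-573.22067566,  -38.42373604,  389.86967922])}
0.15 [-0.19237889  0.04345246  0.23873221]
```

View pics/side0.png

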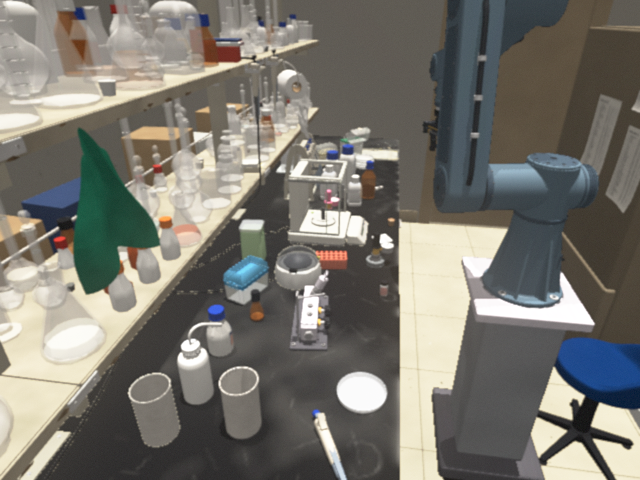

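View pics/top0.png

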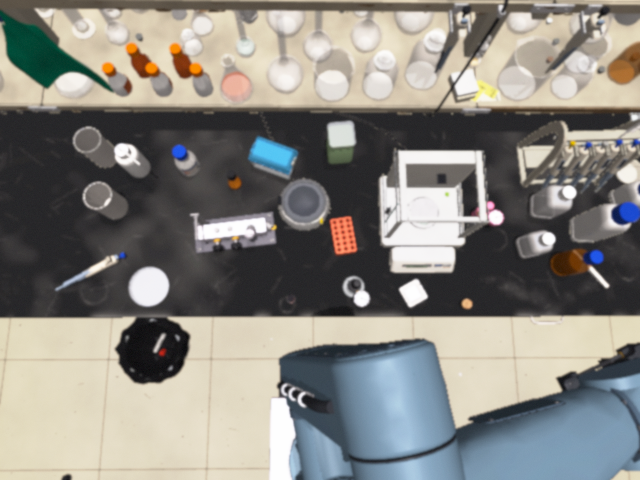

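View pics/wrist0.png

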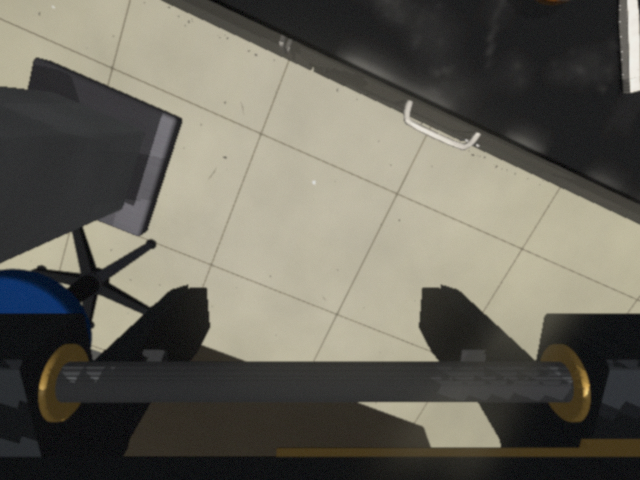

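```bash
cat > h.py <<'E'
import numpy as np,cv2
def cam(p):
    f=240/np.tan(np.radians(p["vertical_fov"])/2); return f,p["cx"],p["cy"],np.array(p["R"]),np.array(p["t"])
def ray(p,u,v):
    f,cx,cy,R,t=cam(p); d=R.T@np.array([(u-cx)/f,(v-cy)/f,1]); return -R.T@t,d/np.linalg.norm(d)
def onz(p,u,v,z):
    o,d=ray(p,u,v); return o+d*(z-o[2])/d[2]
def proj(p,X):
    f,cx,cy,R,t=cam(p); c=R@np.array(X)+t; return np.array([cx+f*c[0]/c[2],cy+f*c[1]/c[2]])
def tri(rays):
    A=np.zeros((3,3));b=np.zeros(3)
    for o,d in rays:
        M=np.eye(3)-np.outer(d,d);A+=M;b+=M@o
    X=np.linalg.solve(A,b); return X,[np.linalg.norm((np.eye(3)-np.outer(d,d))@(X-o)) for o,d in rays]
def crop(im,x0,y0,x1,y1,s,name):
    c=cv2.resize(im[y0:y1,x0:x1],None,fx=s,fy=s,interpolation=cv2.INTER_CUBIC); cv2.imwrite(name,c)
E
python3 - <<'E'
from h import *
t=cv2.imread("pics/top0.png");s=cv2.imread("pics/side0.png")
crop(t,180,140,380,320,4,"pics/t_c.png")
crop(s,230,200,400,360,4,"pics/s_c.png")
from bench import *
p=camera_params("top");q=camera_params("side")
for n,u,v,z in [("man",235,232,27),("gauge?",354,288,50),("tube",343,236,37),("petri",148,286,13),("amber",234,181,84),("centrif",304,204,100),("cap?",250,234,80),("vial",290,300,40)]: 
    X=onz(p,u,v,z);print(n,X.round(),proj(q,X).round())
E
```

```text
man [583. 262.  27.] [313. 311.]
gauge? [428. -57.  50.] [379. 250.]
tube [569. -31.  37.] [333. 254.]
petri [438. 491.  13.] [362. 389.]
amber [709. 259.  84.] [265. 288.]
centrif [641.  73. 100.] [304. 250.]
cap? [566. 214.  80.] [322. 285.]
vial [398. 110.  40.] [387. 282.]
```

View pics/t_c.png

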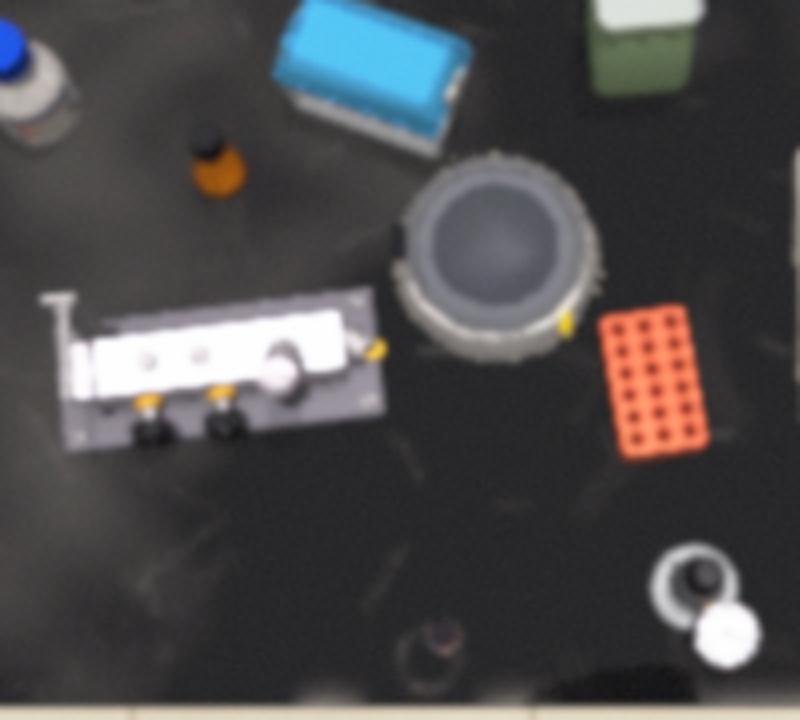

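View pics/s_c.png

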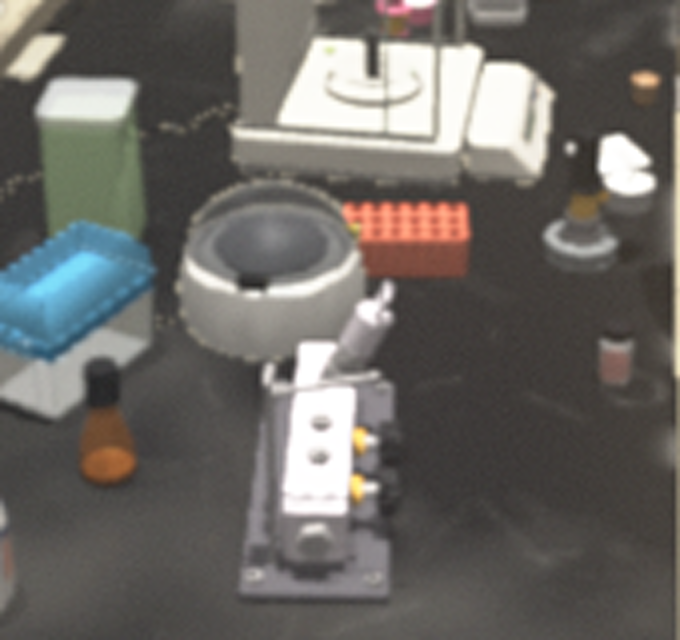

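```bash
python3 - <<'E'
from h import *
from bench import *
p=camera_params("top");q=camera_params("side")
T=lambda a,b,z:onz(p,180+a/4,140+b/4,z)
fl,fr,br=T(68,448,8),T(385,412,8),T(372,290,8)
print(fl,fr,br,np.linalg.norm(fl-fr),np.linalg.norm(fr-br))
e=(fl-fr);print("yaw of y axis",np.degrees(np.arctan2(-e[0],e[1])))
print("dock",T(694,587,20),"grip top",T(706,575,107),"dial",T(727,634,50))
print("dock ctr side check",onz(q,230+582/4,200+242/4,20), onz(q,230+582/4,200+145/4,107))
# cap eye tri:
print(tri([ray(p,180+278/4,140+372/4),ray(q,230+378/4,200+300/4)]))
# peg free end & strip top
print("balance",onz(p,390,272,40),onz(p,455,272,40),onz(p,382,180,150),onz(p,380,240,60))
print("vial",T(430,655,0),"petri",onz(p,148,286,13))
print("strip",T(58,298,142))
for a in ([228,-527,250],[350,-300,450],[420,-60,400],[560,200,400]):
    print(a,solve_ik(a,[1,0,0,0]))
print(read_tcp_rot())
E
```

```text
[530.92205255 366.37305897   8.        ] [555.83410053 150.71988366   8.        ] [642.24904221 160.97583069   8.        ] 217.08731458784777 87.02141457488428
yaw of y axis 6.589545360775893
dock [434.18752121 -58.48135252  20.        ] grip top [433.39621788 -58.10523617 107.        ] dial [400.75371316 -76.65255589  50.        ]
dock ctr side check [435.24686859 -39.55573551  20.        ] [440.46278319 -36.52672484 107.        ]
(array([561.62991282, 211.21802045, 109.15606901]), [np.float64(0.7537195801589639), np.float64(0.7537195801588386)])
balance [ 471.23166092 -154.39689233   40.        ] [ 470.98232222 -327.81228121   40.        ] [ 689.93857333 -123.19732748  150.        ] [ 553.89459615 -127.30080445   60.        ]
vial [390.64109849 118.67298901   0.        ] petri [437.92641685 491.34040086  13.        ]
strip [602.29394726 344.05164445 142.        ]
[228, -527, 250] [-1.36909415e+00  1.78763490e-01  1.60877627e+00 -4.44089210e-16
  1.35405289e+00  2.01702180e-01]
[350, -300, 450] [-9.67036698e-01 -1.73983160e-01  1.56957824e+00 -4.44089210e-16
  1.74599758e+00  6.03759629e-01]
[420, -60, 400] [-4.23251678e-01 -2.60118969e-01  1.73605796e+00 -4.44089210e-16
  1.66565366e+00  1.14754465e+00]
[560, 200, 400] [ 1.43602636e-01  1.45147531e-01  1.35028271e+00 -4.44089210e-16
  1.64616241e+00  1.71439896e+00]
[ 9.79184753e-01  2.02969906e-01  1.25708470e-05 -6.60514526e-04]
```

```bash
cat >> h.py <<'E'
from scipy.spatial.transform import Rotation as Ro
def tool(zdir,ydir):
    z=np.array(zdir,float);z/=np.linalg.norm(z);y=np.array(ydir,float);y-=z*(y@z);y/=np.linalg.norm(y)
    return Ro.from_matrix(np.c_[np.cross(y,z),y,z]).as_quat()
E
python3 - <<'E'
from h import *
from bench import *
p=camera_params("wrist");f,cx,cy,R,t=cam(p)
C=-R.T@t; T=Ro.from_quat(read_tcp_rot()).as_matrix()
print("cam in tool",T.T@(C-read_tcp_pos()),"axes\n",T.T@R.T)
yaw=np.radians(6.6);xm=np.array([np.cos(yaw),np.sin(yaw),0]);ym=np.array([-np.sin(yaw),np.cos(yaw),0])
s,c=np.sin(np.radians(25)),np.cos(np.radians(25))
n=-s*xm+c*np.array([0,0,1])
for sg in (1,-1):
    q=tool(-n,sg*ym); print(q, solve_ik(np.array([570,211,90])+30*n,q), solve_ik(np.array([570,211,90])+150*n,q))
    q=tool([0,0,-1],sg*ym); print("down",solve_ik([560,340,200],q),solve_ik([434,-58,90],q),solve_ik([434,-58,300],q))
E
```

```text
cam in tool [  74.77817991   -1.37281716 -135.35365811] axes
 [[-4.21027616e-04 -9.57820472e-01 -2.87366954e-01]
 [ 9.99999227e-01 -7.39347673e-04  9.99192990e-04]
 [-1.16951159e-03 -2.87366311e-01  9.57820043e-01]]
[-0.05619953  0.97467713  0.01245914  0.21608072] [ 0.17300167  0.17572094  1.97994947 -0.04667862  0.55071585 -1.47860721] [ 0.1801802  -0.11158152  2.01892512 -0.03830306  0.79909235 -1.48516433]
down [ 3.64861084e-01  3.98609910e-01  1.43614062e+00 -4.44089210e-16
  1.30684212e+00 -1.32112697e+00] [-4.05246123e-01  9.90987599e-02  2.06613611e+00 -4.44089210e-16
  9.76357783e-01 -2.09123418e+00] [-4.05246123e-01 -1.82704352e-01  1.86822170e+00 -4.44089210e-16
  1.45607530e+00 -2.09123418e+00]
[ 0.97467713  0.05619953  0.21608072 -0.01245914] [ 0.17300167  0.17572094  1.97994947 -0.04667862  0.55071585  1.66298544] [ 0.1801802  -0.11158152  2.01892512 -0.03830306  0.79909235  1.65642833]
down [ 3.64861084e-01  3.98609910e-01  1.43614062e+00 -4.44089210e-16
  1.30684212e+00  1.82046568e+00] [-4.05246123e-01  9.90987599e-02  2.06613611e+00 -4.44089210e-16
  9.76357783e-01  1.05035847e+00] [-4.05246123e-01 -1.82704352e-01  1.86822170e+00 -4.44089210e-16
  1.45607530e+00  1.05035847e+00]
```

```bash
cat >> h.py <<'E'
import pickle
def snap(name):
    from bench import read_camera,camera_params
    p=camera_params("wrist") ; im=read_camera("wrist")[:,:,::-1].copy(); cv2.imwrite(f"pics/{name}.png",im); pickle.dump(p,open(f"pics/{name}.pkl","wb")); return im,p
E
python3 - <<'E'
from h import *
from bench import *
yaw=np.radians(6.6);ym=np.array([-np.sin(yaw),np.cos(yaw),0])
q0=read_tcp_rot();q=tool([0,0,-1],ym)
j1=solve_ik([200,-400,440],q0)
print(j1);move_joints(j1);print(read_clock(),read_wrist_force())
move_pose([400,-55,340],q);print(read_clock());sleep(.3);snap("g1")
move_pose([500,240,340],q);print(read_clock());sleep(.3);snap("m1")
print(read_clock(),read_tcp_pos())
E
```

```text
[-1.37371361e+00 -2.06244447e-01  1.61589176e+00  1.56945821e-05
  1.73326652e+00 -2.11694869e-01]
1.0667 [ 1.33559558 -0.45256501 -0.85425665]
2.7333
4.275
4.625 [500.20213505 239.25789304 340.21365724]
```

View pics/g1.png

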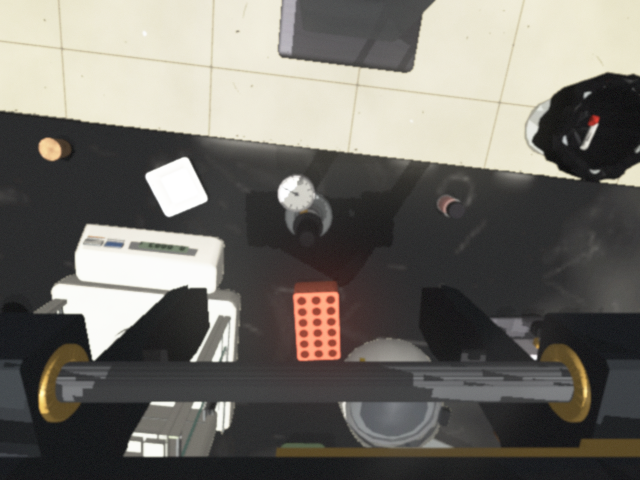

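View pics/m1.png

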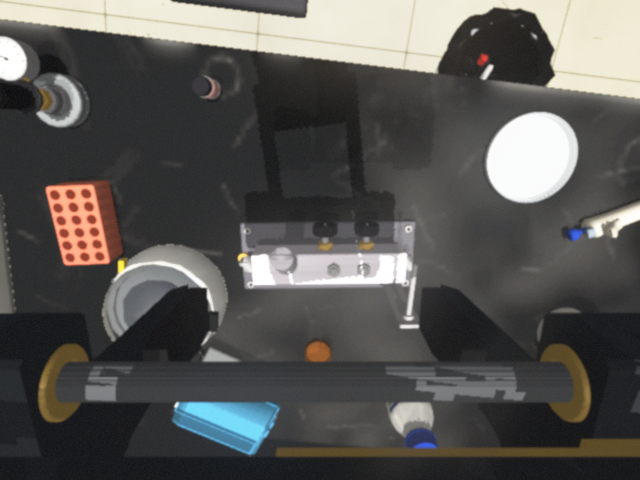

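```bash
python3 - <<'E'
from h import *
from bench import *
q=read_tcp_rot()
move_pose([585,225,250],q);sleep(.3);a,_=snap("m2");print(read_clock())
move_pose([585,320,250],q);sleep(.3);b,_=snap("m3")
print(read_clock(),read_wrist_force())
E
```

```text
5.5417
6.3583 [ 0.0928867  -0.23872491  0.31115536]
```

View pics/m2.png

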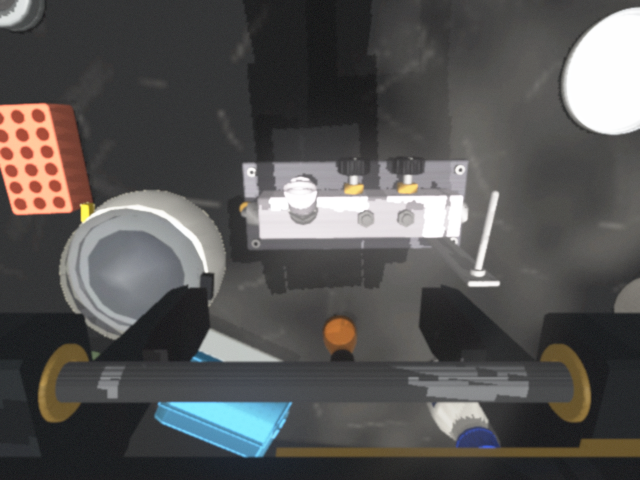

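View pics/m3.png

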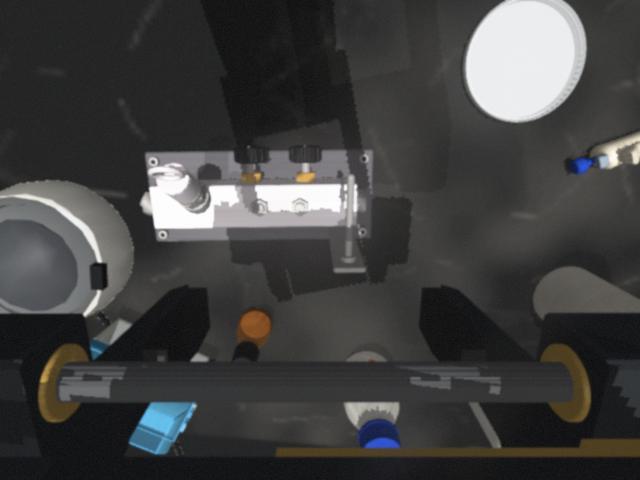

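```bash
python3 - <<'E'
from h import *
a=cv2.imread("pics/m2.png");b=cv2.imread("pics/m3.png")
crop(a,235,145,510,295,2.9,"pics/m2c.png");crop(b,135,140,385,280,3.2,"pics/m3c.png")
E
```

```text
(no output)
```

View pics/m2c.png

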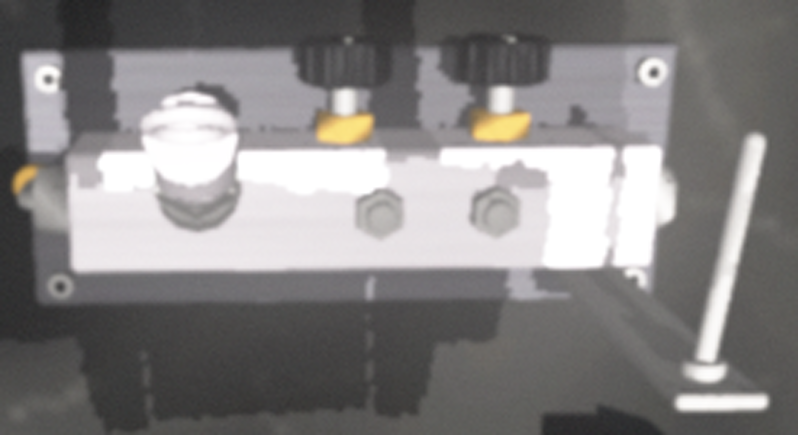

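View pics/m3c.png

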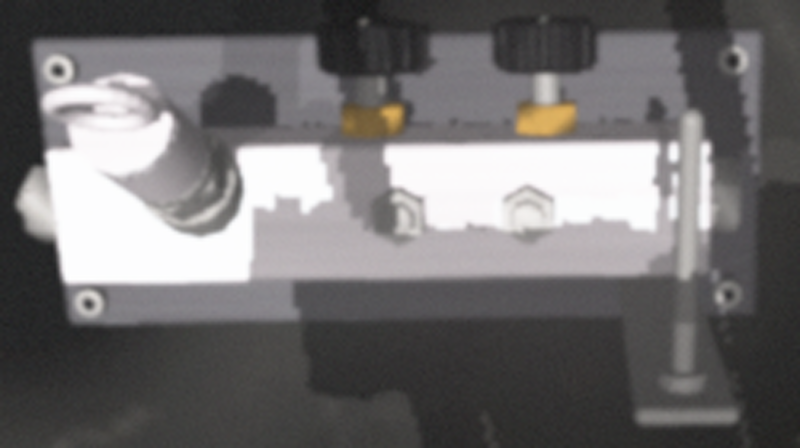

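```bash
python3 - <<'E'
from h import *
P2=pickle.load(open("pics/m2.pkl","rb"));P3=pickle.load(open("pics/m3.pkl","rb"))
A=lambda a,b:ray(P2,235+(a+.5)/2.9-.5,145+(b+.5)/2.9-.5)
B=lambda a,b:ray(P3,135+(a+.5)/3.2-.5,140+(b+.5)/3.2-.5)
for n,x,y in [("S1",(47,78),(59,69)),("S2",(653,71),(733,60)),("S3",(60,287),(89,303)),("S4",(637,280),(729,293)),("pegend",(757,138),(690,115)),("pegroot",(706,362),(682,376)),("stripL",(677,403),(640,417)),("stripR",(768,401),(740,414)),("hexR",(496,212),(529,210)),("hexL",(380,214),(404,213)),
 ("barFR",(660,148),(710,142)),("barBR",(655,268),(705,280))]:
    X,e=tri([A(*x),B(*y)]);print(n,X.round(1),np.round(e,1))
a=cv2.imread("pics/m2.png");b=cv2.imread("pics/m3.png")
crop(a,270,165,340,230,10,"pics/m2d.png");crop(b,140,155,220,220,10,"pics/m3d.png")
E
```

```text
S1 [564.9 162.9  10.8] [0. 0.]
S2 [539.5 362.1  12.9] [0.1 0.1]
S3 [636.4 172.7  13. ] [0.2 0.2]
S4 [609.6 370.8  17.4] [0.2 0.2]
pegend [541.2 337.9 143.5] [0. 0.]
pegroot [598.5 345.2 131.4] [0.4 0.4]
stripL [606.2 336.6 139.9] [0. 0.]
stripR [602.8 357.3 141. ] [0.1 0.1]
hexR [582.4 307.4  57.2] [0.5 0.5]
hexL [588.  273.4  52.8] [0.5 0.5]
barFR [558.7 353.8  53.4] [0. 0.]
barBR [593.8 356.5  63.4] [0.5 0.5]
```

View pics/m2d.png

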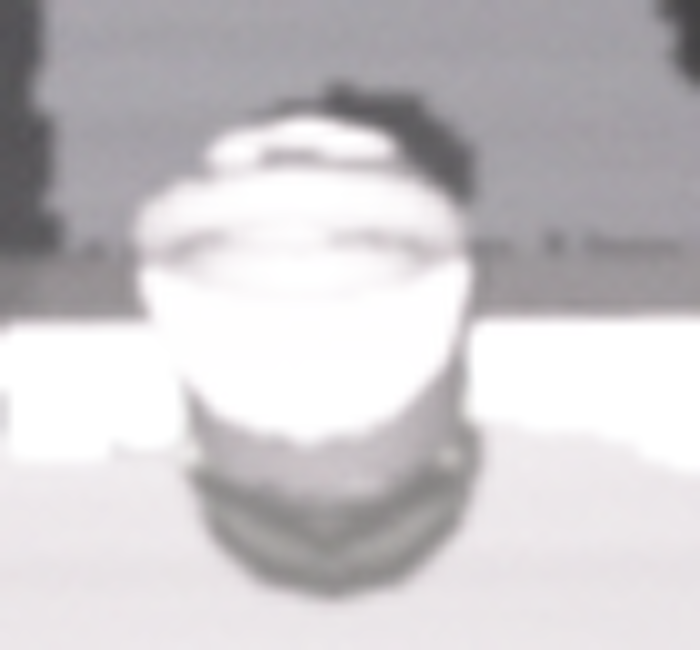

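View pics/m3d.png

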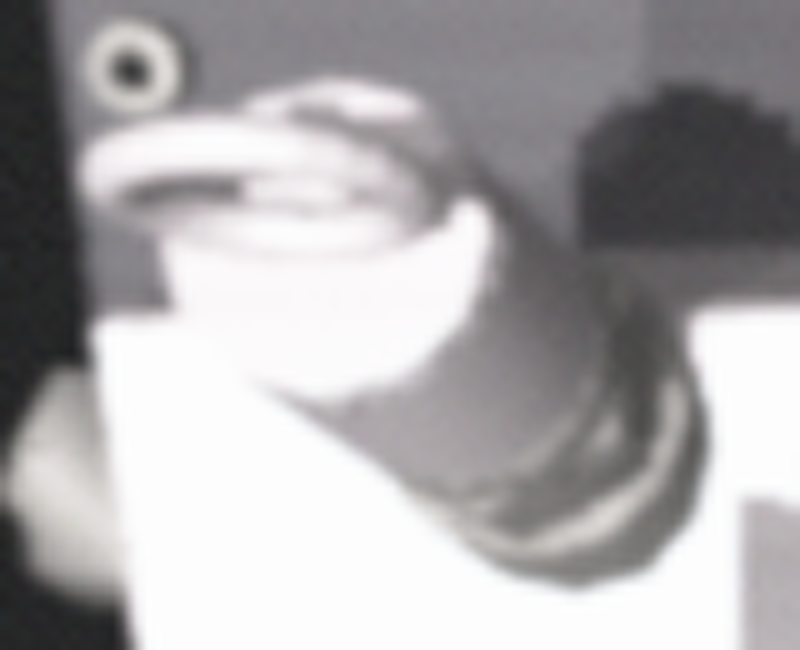

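```bash
python3 - <<'E'
from h import *
P2=pickle.load(open("pics/m2.pkl","rb"));P3=pickle.load(open("pics/m3.pkl","rb"));G=pickle.load(open("pics/g1.pkl","rb"));M=pickle.load(open("pics/m1.pkl","rb"))
r2=ray(P2,270+30.3-.45,165+23.3-.45);r3=ray(P3,140+26.4-.45,155+18.7-.45)
X,e=tri([r2,r3]);print("eye",X,e)
yaw=np.radians(7.3);xm=np.array([np.cos(yaw),np.sin(yaw),0]);ym=np.array([-np.sin(yaw),np.cos(yaw),0]);z=np.array([0,0,1.])
O=np.array([587.6,267.1,0]);print("eye in man",(X-O)@xm,(X-O)@ym,X[2])
s,c=np.sin(np.radians(25)),np.cos(np.radians(25));n=-s*xm+c*z
print("seat",X-39*n,"man",((X-39*n)-O)@xm)
a=cv2.imread("pics/g1.png");crop(a,250,150,370,260,6,"pics/g1c.png")
E
```

```text
eye [557.3505549  213.53957467 115.69787665] [np.float64(0.03375500709068037), np.float64(0.033755007090601113)]
eye in man -36.80989096410211 -49.2826543264387 115.69787665016834
seat [573.6990704  215.63386781  80.35187296] man -20.327778756214855
```

View pics/g1c.png

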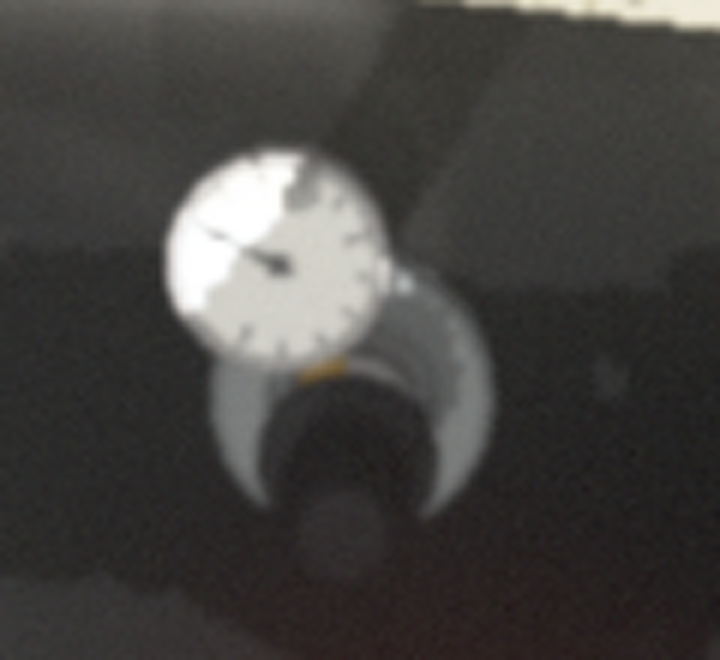

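```bash
python3 - <<'E'
from h import *
from bench import *
t=cv2.imread("pics/top0.png");s=cv2.imread("pics/side0.png")
p=camera_params("top");q=camera_params("side")
X=np.array([557.35,213.54,115.7]);
yaw=np.radians(7.3);xm=np.array([np.cos(yaw),np.sin(yaw),0]);z=np.array([0,0,1.])
ss,c=np.sin(np.radians(25)),np.cos(np.radians(25));n=-ss*xm+c*z
a=cv2.resize(t[200:250,220:280],None,fx=12,fy=12,interpolation=cv2.INTER_CUBIC)
b=cv2.resize(s[260:310,300:350],None,fx=12,fy=12,interpolation=cv2.INTER_CUBIC)
for k,col in ((0,(0,0,255)),(-39,(0,255,0)),(12,(255,0,0)),(-12,(255,0,0))):
    u=proj(p,X+k*n)-[220,200];cv2.circle(a,tuple(np.int32(u*12+6)),3,col,-1)
    u=proj(q,X+k*n)-[300,260];cv2.circle(b,tuple(np.int32(u*12+6)),3,col,-1)
b=cv2.copyMakeBorder(b,0,0,0,120,cv2.BORDER_CONSTANT)
cv2.imwrite("pics/chk.png",np.hstack([a,b])[:, :1320]); cv2.imwrite("pics/chkt.png",a);cv2.imwrite("pics/chks.png",b)
E
```

```text
(no output)
```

View pics/chkt.png

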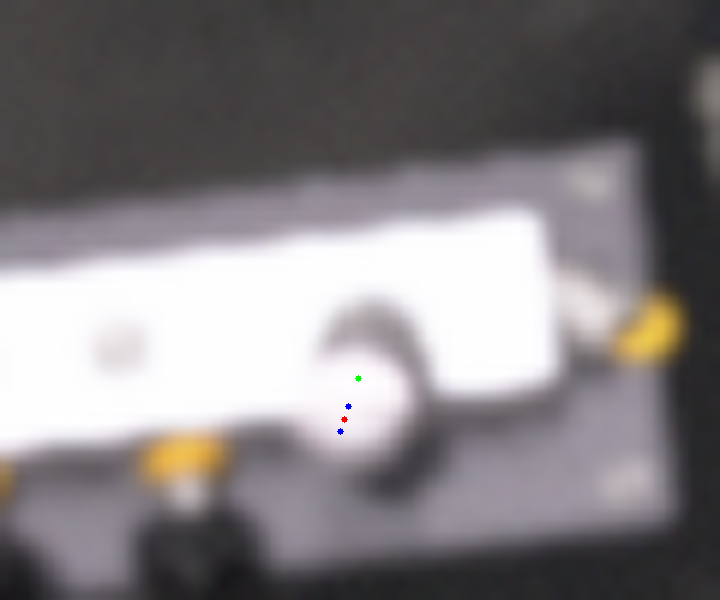

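View pics/chks.png

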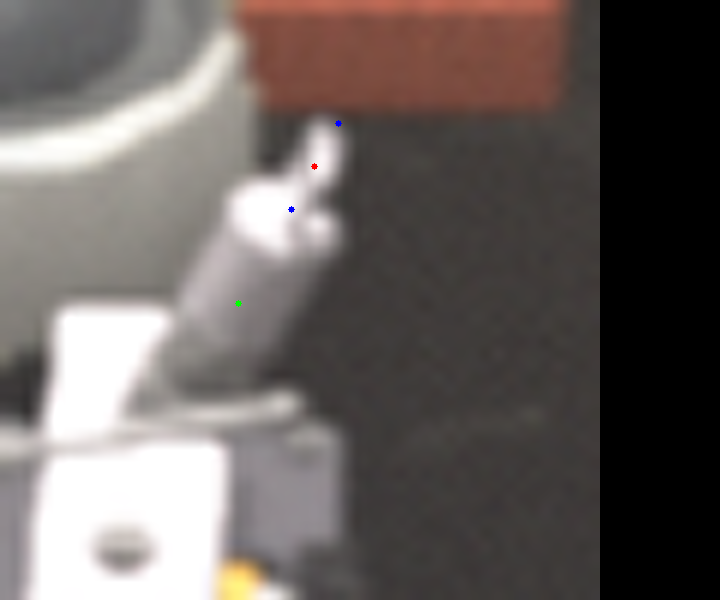

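```bash
cat >> h.py <<'E'
yaw=np.radians(7.3);xm=np.array([np.cos(yaw),np.sin(yaw),0]);ym=np.array([-np.sin(yaw),np.cos(yaw),0]);zz=np.array([0,0,1.])
s_,c_=np.sin(np.radians(25)),np.cos(np.radians(25));n=-s_*xm+c_*zz
O=np.array([587.6,267.1,0])
SEAT=np.array([573.7,215.3,80.35])
QN=tool(-n,ym);QD=tool(-zz,ym)
E
python3 - <<'E'
from h import *
from bench import *
move_pose(SEAT+110*n,QN);grip(44,10);sleep(.3);im,p=snap("c1");print(read_clock(),read_tcp_pos(),SEAT+110*n)
crop(im,200,150,440,340,3.3,"pics/c1c.png")
for k in (0,27,39,51): print(k,proj(p,SEAT+k*n))
E
```

```text
8.2083 [527.59831716 209.37723299 180.06570866] [527.58880243 209.39301936 180.04385657]
0 [312.21519121 238.07504028]
27 [311.9499076  251.10918953]
39 [311.81184954 257.89238075]
51 [311.65846254 265.4287266 ]
```

View pics/c1c.png

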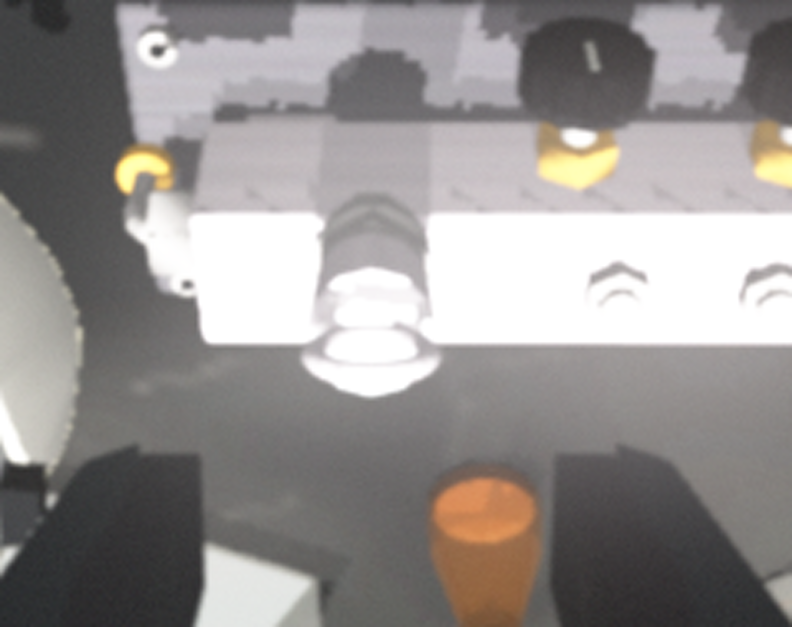

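```bash
python3 - <<'E'
from h import *
from bench import *
p=pickle.load(open("pics/c1.pkl","rb"))
T=Ro.from_quat(read_tcp_rot()).as_matrix();t=read_tcp_pos()
f,cx,cy,R,tt=cam(p);print(T.T@(-R.T@tt-t));print(T.T@R.T)
for k in (-20,0,11,30,71):print(k,proj(p,t+T[:,2]*k))
print((Ro.from_matrix(T).inv()*Ro.from_quat(QN)).as_rotvec())
E
python3 - <<'E'
import cv2
im=cv2.imread("pics/c1.png");cv2.imwrite("pics/c1d.png",cv2.resize(im[270:420,180:450],None,fx=2.9,fy=2.9,interpolation=cv2.INTER_CUBIC))
E
```

```text
[  73.50220915    1.53578595 -135.16791103]
[[ 1.55480412e-04 -9.58118117e-01 -2.86373272e-01]
 [ 9.99999028e-01  5.45678417e-04 -1.28274582e-03]
 [ 1.38528972e-03 -2.86372794e-01  9.58117270e-01]]
-20 [309.92872738 348.02823886]
0 [310.51992512 319.28059688]
11 [310.78513401 306.38452242]
30 [311.16978667 287.68036275]
71 [311.7815283  257.93375162]
[-2.52090673e-06  4.06026878e-05 -2.52438765e-05]
```

View pics/c1d.png

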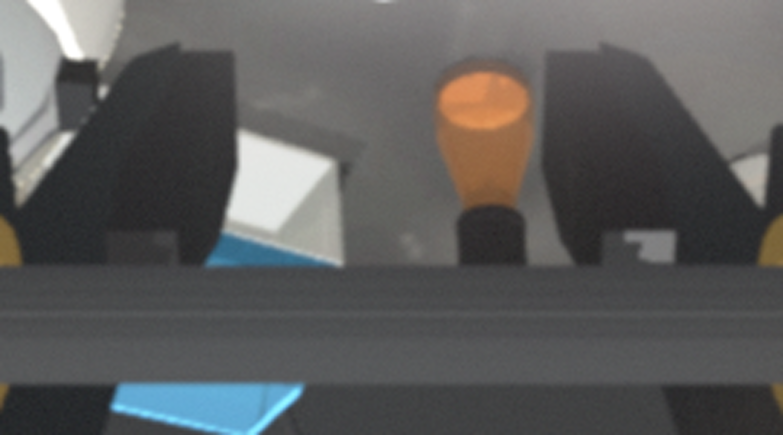

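```bash
cat >> h.py <<'E'
EW=np.array([.2,1.58,.2])
SEAT=np.array([573.7,215.6,80.35])-EW
O=np.array([587.6,267.1,0])-EW*[1,1,0]
E
python3 - <<'E'
from h import *
from bench import *
move_l(SEAT+110*n,attitude=QN)
move_l(SEAT+45*n,v=150);print(read_wrist_force());move_l(SEAT+13*n,v=80);print(read_clock(),read_wrist_force())
sleep(.2);im,p=snap("c2")
crop(im,180,190,440,380,3,"pics/c2c.png")
E
```

```text
[-0.01965399  0.26659466  0.51302674]
9.5917 [0.0655434  0.5051237  0.12555275]
```

View pics/c2c.png

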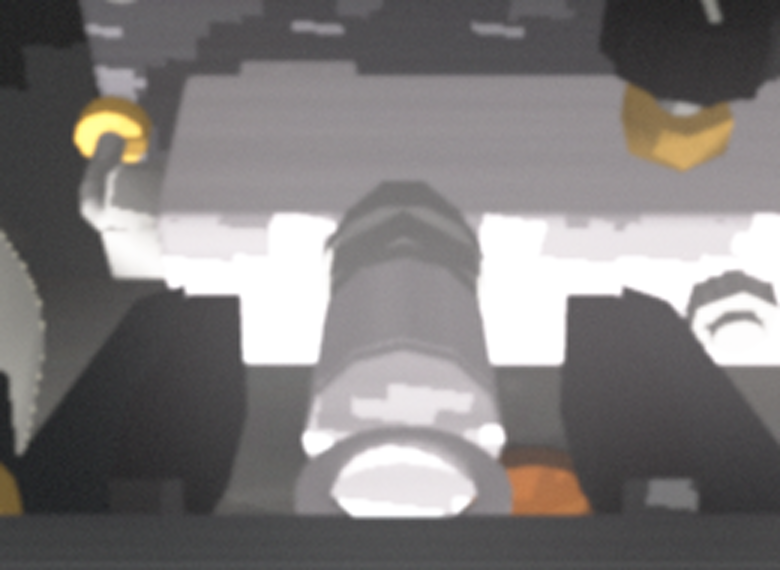

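```bash
cat >> h.py <<'E'
PEG=O-12*xm+76*ym+138.6*zz
PD=-np.cos(np.radians(12))*xm+np.sin(np.radians(12))*zz
E
python3 - <<'E'
from h import *
from bench import *
grip(10,12);print(read_gripper_width(),read_wrist_force(),read_clock())
move_l(SEAT+62*n,v=120);print(read_wrist_force(),read_gripper_width())
st=PEG+62*PD-26*zz
move_l(SEAT+90*n+[0,0,20],v=200)
move_pose(st+[0,0,0],QD);sleep(.2)
im,p=snap("p1");s=read_camera("side")[:,:,::-1];cv2.imwrite("pics/p1s.png",s)
crop(s,260,210,400,330,5.5,"pics/p1sc.png")
print(read_clock(),read_tcp_pos(),st,read_gripper_width())
for k in (-36,24): print(proj(p,PEG+EW+k*PD), proj(camera_params("side"),PEG+k*PD))
E
```

```text
25.521225630682867 [-1.32224571 -0.74015601  0.77223298] 10.2583
[-0.85013569  0.84827703 -0.40839467] 25.671830890694256
12.1083 [505.99869657 330.77200253 126.2673136 ] [505.68676794 331.67334993 125.49052483] 26.048794766603454
[317.49399829 518.29804965] [298.92933958 295.6299066 ]
[317.86270643 433.25693791] [324.37099287 291.55963764]
```

View pics/p1.png

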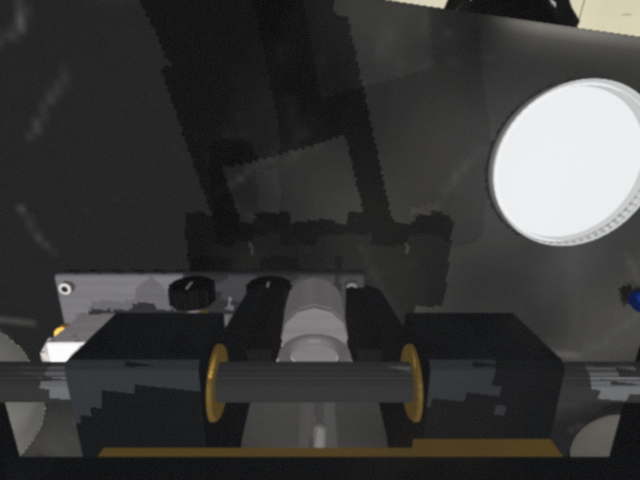

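View pics/p1sc.png

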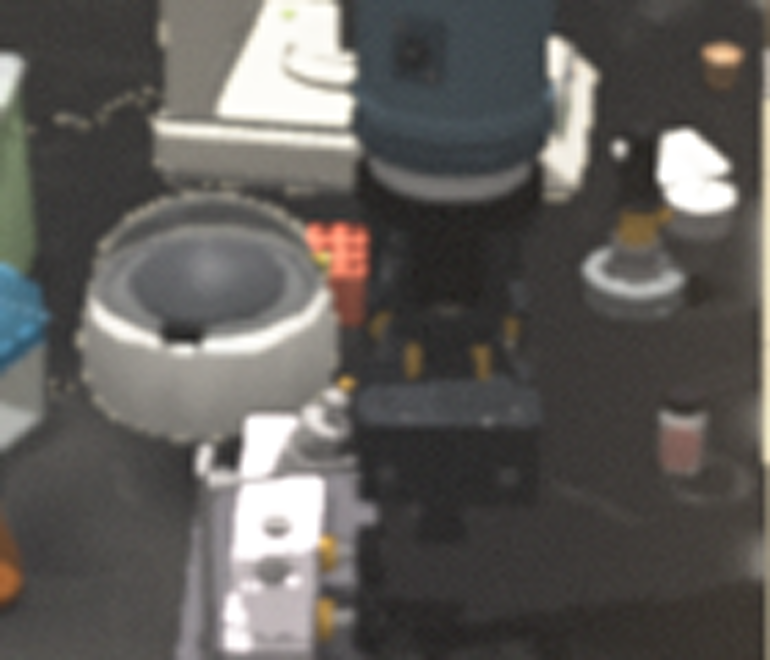

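```bash
python3 - <<'E'
from h import *
from bench import *
for d in (40,28,15,3):
    move_l(PEG+d*PD-26*zz,v=90); print(d,read_wrist_force().round(2),(read_tcp_pos()-(PEG+d*PD-26*zz)).round(2),read_gripper_width(),read_clock())
im,p=snap("p2")
E
```

```text
40 [-0.56  0.52  0.6 ] [ 0.1  -0.29  0.04] 25.874268254179515 12.5
28 [-0.13  0.13 -0.81] [-0.14 -0.06 -0.07] 25.83988637539669 12.7833
15 [-0.42  0.4  -1.02] [-0.18 -0.05 -0.1 ] 25.96073339728607 13.075
3 [-0.7   0.68 -0.25] [-0.14 -0.08 -0.11] 25.824696656742326 13.3583
```

View pics/p2.png

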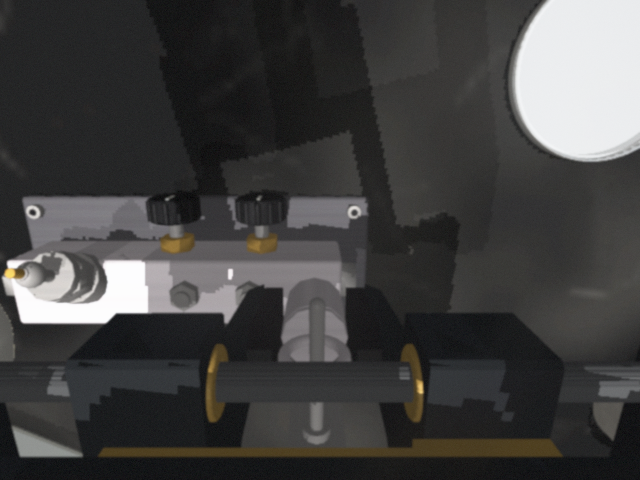

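```bash
python3 - <<'E'
from h import *
from bench import *
for d in (3,4.5,5.5):
    move_l(PEG+3*PD-(26+d)*zz,v=20); print(d,read_wrist_force().round(2),read_clock())
    if read_wrist_force()[2]>2: break
grip(44);sleep(.1);im,p=snap("p3");print(read_clock(),read_gripper_width())
E
```

```text
3 [ 0.07  0.31 -0.8 ] 13.7083
4.5 [-0.57 -0.78  0.18] 13.9583
5.5 [ 0.33 -0.4   0.24] 14.2083
14.8167 43.85058236908777
```

View pics/p3.png

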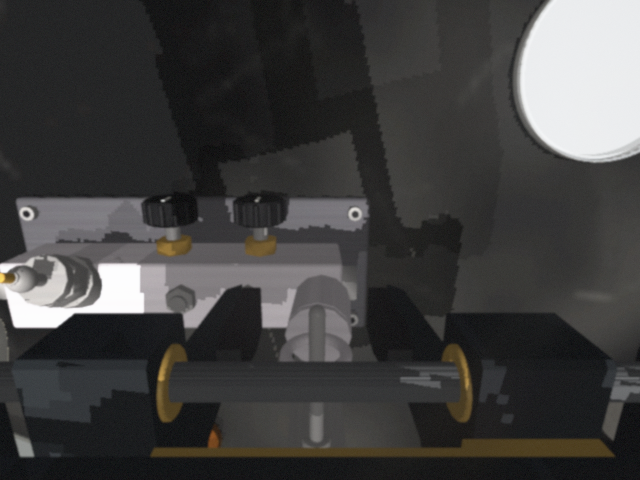

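```bash
python3 - <<'E'
from h import *
from bench import *
t=read_tcp_pos();move_l([t[0],t[1],t[2]+90],v=200);im,p=snap("v1")
move_pose(SEAT+120*n,QN);sleep(.3);im,p=snap("v2");print(read_clock())
crop(im,220,150,420,300,4,"pics/v2c.png")
T=read_tcp_pos()
for k in (0,12,18,24): print(k,proj(p,SEAT+EW+k*n))
E
```

```text
16.45
0 [313.67990733 233.58668786]
12 [313.64662885 238.63456119]
18 [313.62883183 241.33411544]
24 [313.61018966 244.16186785]
```

View pics/v1.png

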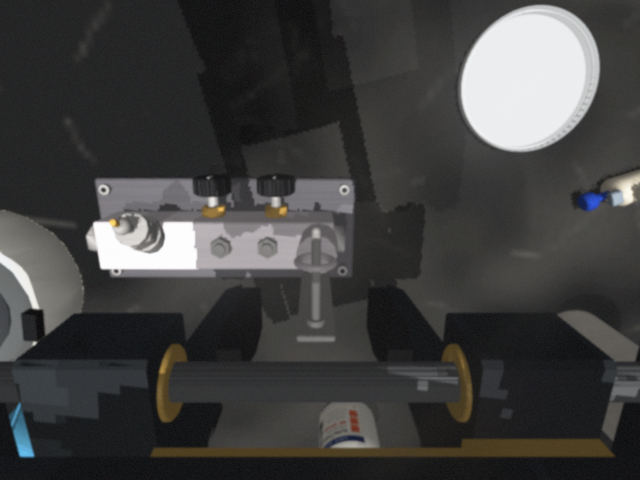

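View pics/v2c.png

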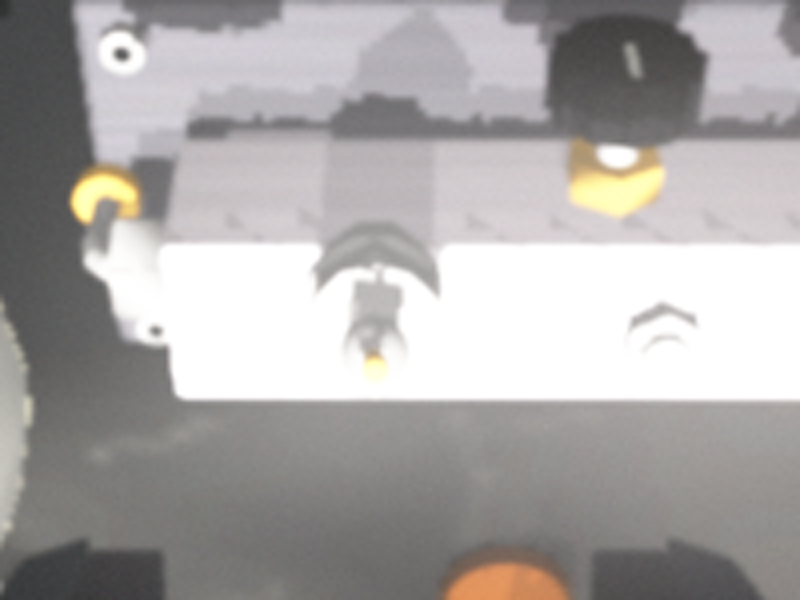

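```bash
python3 - <<'E'
from h import *
a=cv2.imread("pics/v1.png");b=cv2.imread("pics/p2.png")
x=cv2.resize(a[200:260,90:170],None,fx=8,fy=8,interpolation=cv2.INTER_CUBIC);cv2.imwrite("pics/v1c.png",x)
x=cv2.resize(b[240:310,0:110],None,fx=7,fy=7,interpolation=cv2.INTER_CUBIC);cv2.imwrite("pics/p2c.png",x)
for nm in("v1","p2","v2"):
    p=pickle.load(open(f"pics/{nm}.pkl","rb"))
    print(nm,[proj(p,SEAT+EW+k*n).round(1) for k in (0,12,24)])
E
```

```text
v1 [array([129.3, 229. ]), array([120.5, 225.9]), array([110.8, 222.5])]
p2 [array([ 46.8, 275.8]), array([ 28. , 274.4]), array([  6.3, 272.9])]
v2 [array([313.7, 233.6]), array([313.6, 238.6]), array([313.6, 244.2])]
```

View pics/v1c.png

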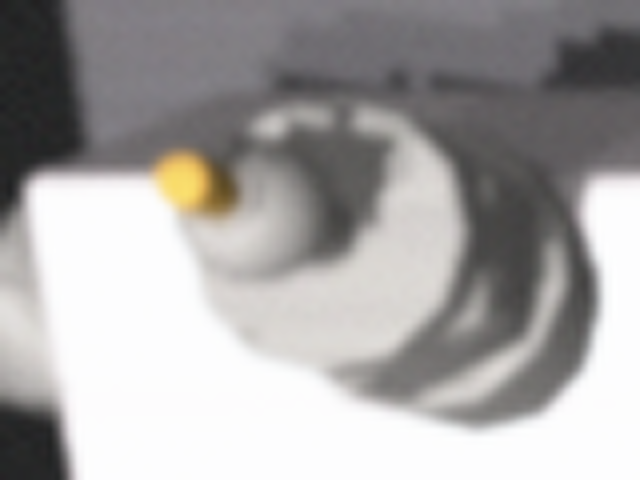

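View pics/p2c.png

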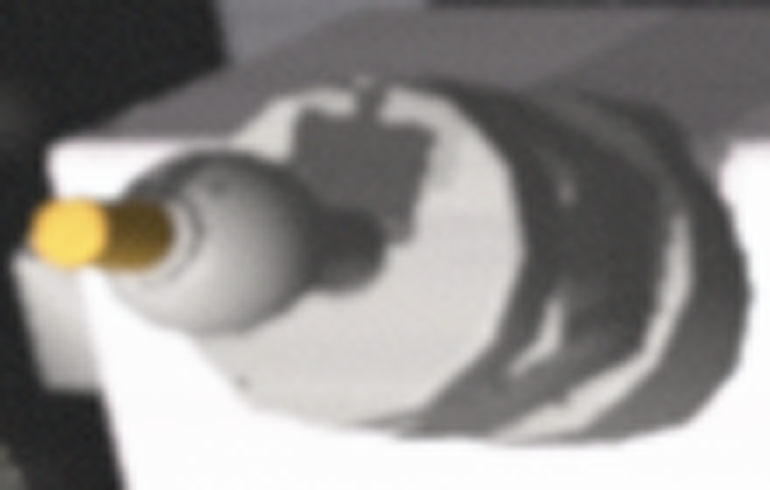

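```bash
python3 - <<'E'
from h import *
P={k:pickle.load(open(f"pics/{k}.pkl","rb")) for k in("v1","p2","v2")}
def go(nm,k,obs):
    X,e=tri([ray(P[a],*uv) for a,uv in obs.items()]);X=X-EW
    print(nm,X.round(2),np.round(e,2),"vs model",(X-(SEAT+k*n)).round(2),"along",((X-SEAT)@n).round(2),"x",((X-SEAT)@np.cross(ym,n)).round(2))
go("pin",24,{"v1":(112.5,222.1),"p2":(9.6,272.9),"v2":(313.5,243.4)})
go("ball",12,{"v1":(121.1,226.2),"p2":(30,274.3),"v2":(313.3,237.3)})
E
```

```text
pin [563.85 212.88 100.48] [0.32 0.14 0.24] vs model [ 0.41  0.15 -1.43] along 22.53 x -0.22
ball [569.05 213.08  89.36] [0.15 0.07 0.22] vs model [ 0.58 -0.29 -1.66] along 10.27 x -0.22
```

```bash
cat >> h.py <<'E'
SEAT=SEAT+np.array([.5,-.07,-1.5])
E
python3 - <<'E'
from h import *
from bench import *
move_pose([455,10,210],QD);sleep(.25);a,_=snap("d1");print(read_clock())
move_pose([455,-62,210],QD);sleep(.25);b,_=snap("d2");print(read_clock())
p=pickle.load(open("pics/d1.pkl","rb"));f,cx,cy,R,tt=cam(pickle.load(open("pics/d2.pkl","rb")));T=Ro.from_quat(read_tcp_rot()).as_matrix();print("cam tool",T.T@(-R.T@tt-read_tcp_pos()))
crop(a,40,100,300,300,3,"pics/d1c.png");crop(b,200,100,460,300,3,"pics/d2c.png")
E
```

```text
17.5917
18.2833
cam tool [  73.62398985    1.61357456 -135.32521106]
```

View pics/d1.png

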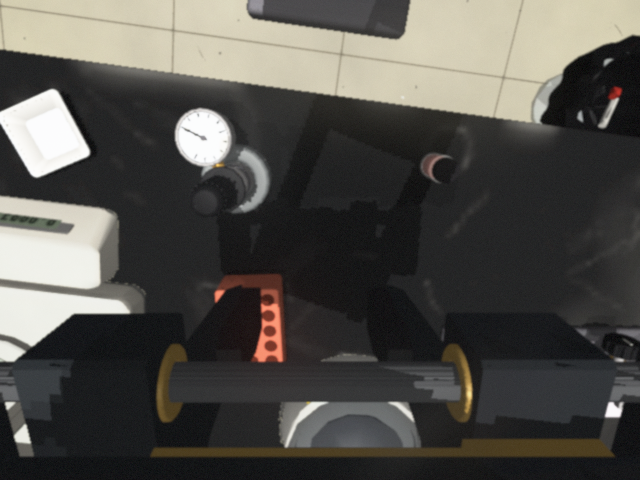

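View pics/d2.png

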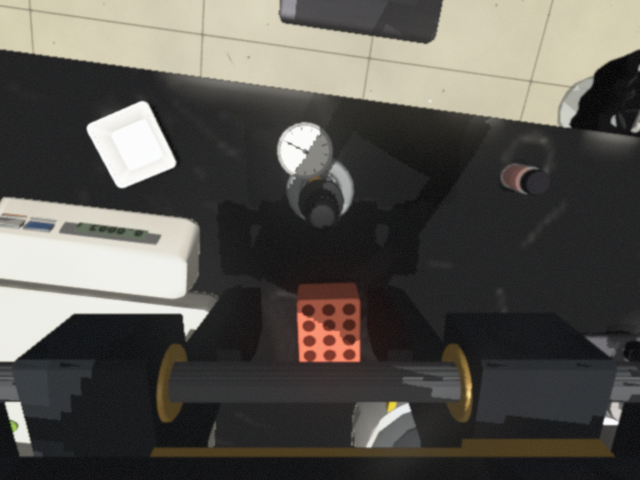

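```bash
python3 - <<'E'
from h import *
for nm,x0,y0 in(("d1",165,95),("d2",265,110)):
    a=cv2.imread(f"pics/{nm}.png")[y0:y0+135,x0:x0+120].astype(float)
    b=np.clip(255*(a/255)**.45,0,255).astype(np.uint8)
    cv2.imwrite(f"pics/{nm}g.png",cv2.resize(b,None,fx=4.4,fy=4.4,interpolation=cv2.INTER_CUBIC))
a=cv2.imread("pics/d1g.png");b=cv2.imread("pics/d2g.png");cv2.imwrite("pics/dg.png",np.hstack([a[:,:400*2],b])[:, :])
print(a.shape)
E
```

```text
(594, 528, 3)
```

View pics/d1g.png

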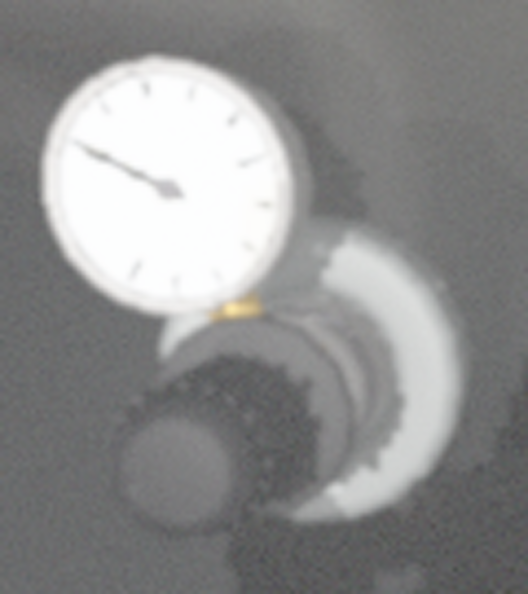

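View pics/d2g.png

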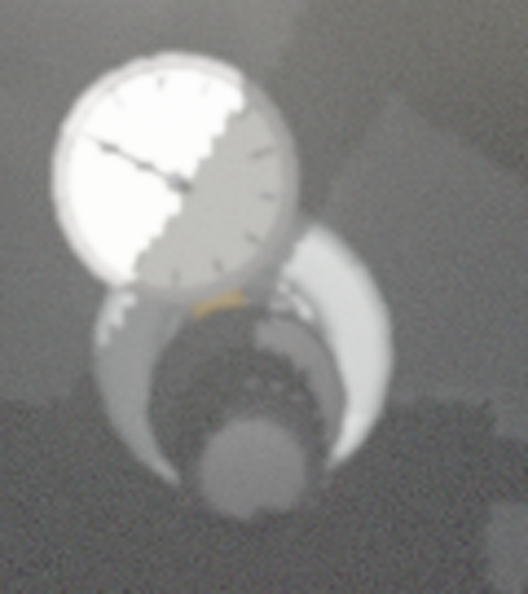

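```bash
python3 - <<'E'
from h import *
P={k:pickle.load(open(f"pics/{k}.pkl","rb")) for k in("d1","d2")}
X,e=tri([ray(P["d1"],204.7,201.6),ray(P["d2"],322.0,215.5)]);print("top",X-EW,e)
for k,uv in(("d1",(204.7,201.6)),("d2",(322,215.5))):print(onz(P[k],*uv,113.2)-EW)
X,e=tri([ray(P["d1"],203,137),ray(P["d2"],304.8,150.3)]);print("dial",X-EW,e)
# dock circle: outer right/left edges d2 at z=20
f=lambda k,a,b,x0,y0,z:(onz(P[k],x0+a/4.4,y0+b/4.4,z)-EW).round(1)
print("dock L/R d2",f("d2",93,370,265,110,20.2),f("d2",393,360,265,110,20.2))
# flange 34 wide at z=68: d2 left 148 right 346 
print("flange",f("d2",148,400,265,110,68.2),f("d2",346,400,265,110,68.2))
# dock circle fit d1 points right arc
pts=np.array([f("d1",a,b,165,95,20.2)[:2] for a,b in((350,228),(420,275),(458,340),(462,400),(430,465),(340,520))]+[f("d2",a,b,265,110,20.2)[:2] for a,b in((93,345),(100,400),(135,455),(325,225),(370,275),(393,345),(380,420),(335,468))])
from scipy.optimize import least_squares
r=least_squares(lambda v:np.hypot(*(pts-v[:2]).T)-v[2],[434,-58,29]);print(r.x,r.fun.round(1))
E
```

```text
top [435.81114399 -58.84760684 112.70048047] [np.float64(0.19304858133704036), np.float64(0.19304858133702907)]
[435.93905219 -58.77961895 113.        ]
[435.5432862  -58.86636665 113.        ]
dial [401.38912707 -74.88148893  64.20185922] [np.float64(0.012788294712943724), np.float64(0.012788294713038353)]
dock L/R d2 [442.6 -86.9  20. ] [433.3 -29.8  20. ]
flange [437.4 -74.9  68. ] [433.2 -42.5  68. ]
[436.09912296 -58.46942439  28.92459719] [-0.2 -0.1  0.4  0.6 -0.5 -0.1  0.1  0.2 -0.1  0.2 -0.5 -0.2  0.5 -0.3]
```

```bash
cat >> h.py <<'E'
G=np.array([435.8,-58.8,6.])
def QY(th):
    th=np.radians(th); return tool(-zz,[-np.sin(th),np.cos(th),0])
E
python3 - <<'E'
from h import *
from bench import *
for th in(-30,-40,-45,-50):
    print(th,solve_ik(G+[0,0,200],QY(th)),solve_ik(G+[0,0,75.5],QY(th)))
q=QY(-45)
move_pose(G+[0,0,150],q);grip(44,50)
move_l(G+[0,0,125],v=100);sleep(.2);im,p=snap("e1");print(read_clock(),read_wrist_force())
b=(255*(im/255.)**.45).astype(np.uint8);crop(b,180,180,460,380,2.8,"pics/e1c.png")
E
```

```text
-30 [-4.05306459e-01 -8.57731612e-02  1.97767697e+00 -4.44089210e-16
  1.24968885e+00 -1.45250401e+00] [-4.05306459e-01  1.20240435e-01  2.06497054e+00 -4.44089210e-16
  9.56381680e-01 -1.45250401e+00]
-40 [-4.05306459e-01 -8.57731612e-02  1.97767697e+00 -4.44089210e-16
  1.24968885e+00 -1.27797109e+00] [-4.05306459e-01  1.20240435e-01  2.06497054e+00 -4.44089210e-16
  9.56381680e-01 -1.27797109e+00]
-45 [-4.05306459e-01 -8.57731612e-02  1.97767697e+00 -4.44089210e-16
  1.24968885e+00 -1.19070462e+00] [-4.05306459e-01  1.20240435e-01  2.06497054e+00 -4.44089210e-16
  9.56381680e-01 -1.19070462e+00]
-50 [-4.05306459e-01 -8.57731612e-02  1.97767697e+00 -4.44089210e-16
  1.24968885e+00 -1.10343816e+00] [-4.05306459e-01  1.20240435e-01  2.06497054e+00 -4.44089210e-16
  9.56381680e-01 -1.10343816e+00]
20.0167 [-0.13815777  0.53338094 -0.22110742]
```

View pics/e1c.png

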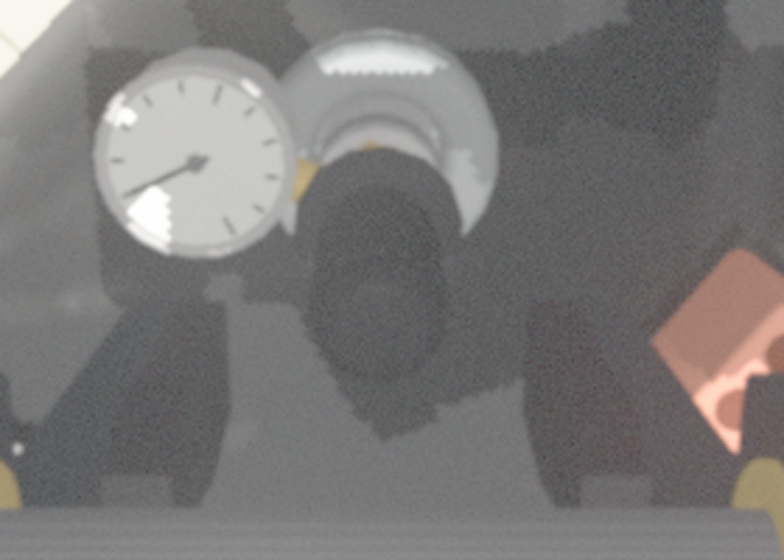

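```bash
python3 - <<'E'
from h import *
from bench import *
move_l(G+[0,0,75.5],v=100);print(read_wrist_force());grip(15,50);print(read_gripper_width(),read_wrist_force(),read_clock())
move_l(G+[0,0,195],v=180);sleep(.25);im,p=snap("e2");print(read_clock(),read_wrist_force(),read_gripper_width())
b=(255*(im/255.)**.6).astype(np.uint8);crop(b,180,120,460,380,2.2,"pics/e2c.png")
T=Ro.from_quat(read_tcp_rot()).as_matrix();t=read_tcp_pos()
for k in (16,44,75.5):print(k,proj(p,t+EW+T[:,2]*k))
E
```

```text
[0.09606656 0.1311551  0.32781473]
20.704110534077188 [-0.09181211  0.35698103  2.3356378 ] 21.1417
22.2583 [-0.32946526  0.06578    -2.52605726] 20.66553702856695
16 [314.63419156 302.28810977]
44 [314.6164969  277.17218478]
75.5 [314.60168114 256.1425836 ]
```

View pics/e2c.png

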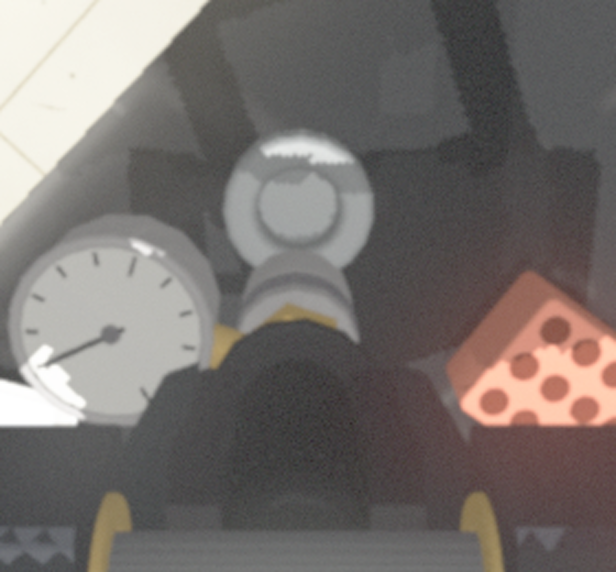

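```bash
python3 - <<'E'
from h import *
from bench import *
p=pickle.load(open("pics/e2.pkl","rb"));T=Ro.from_quat(read_tcp_rot()).as_matrix();t=read_tcp_pos()+EW
im=cv2.imread("pics/e2.png");b=(255*(im/255.)**.5).astype(np.uint8)
x0,y0,s=270,200,7
c=cv2.resize(b[y0:y0+80,x0:x0+90],None,fx=s,fy=s,interpolation=cv2.INTER_CUBIC)
for k,col in((75.5,(0,0,255)),(41.5,(0,255,0)),(13.5,(255,0,0))):
  r=14 if k>20 else 17
  for a in np.radians(np.arange(0,360,15)):
    u=proj(p,t+T@np.array([r*np.cos(a),r*np.sin(a),k]))-[x0,y0]
    cv2.circle(c,tuple(np.int32(u*s+3)),2,col,-1)
cv2.imwrite("pics/e2d.png",c)
E
```

```text
(no output)
```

View pics/e2d.png

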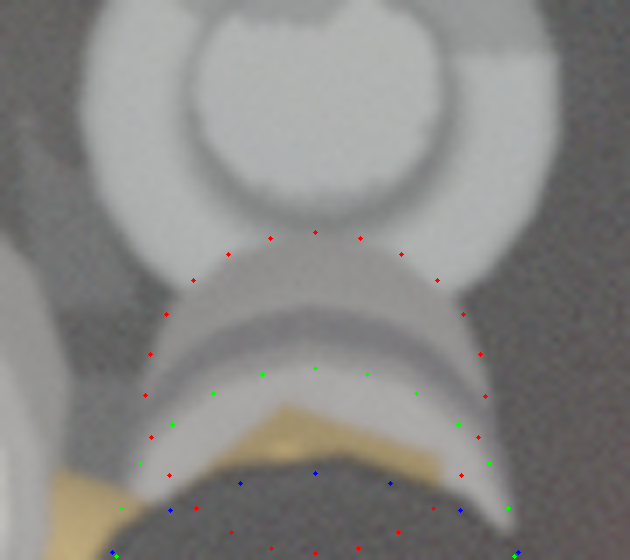

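```bash
python3 - <<'E'
from h import *
from bench import *
move_pose(SEAT+(75.5+70)*n,QN);move_l(SEAT+(75.5+30)*n,v=120);sleep(.3)
f0=read_wrist_force();print(read_clock(),f0,(read_tcp_pos()-(SEAT+105.5*n)).round(2))
im,p=snap("f1");s=read_camera("side")[:,:,::-1];crop(s,280,220,380,310,8,"pics/f1s.png")
b=(255*(im/255.)**.6).astype(np.uint8);crop(b,230,160,430,310,4,"pics/f1c.png")
for k in (0,12,18,24,30):print(k,proj(p,SEAT+EW+k*n))
E
```

```text
24.1083 [ 9.93943085e-01 -7.37219941e-04 -2.56536517e+00] [0.26 0.06 0.81]
0 [314.46291734 239.43512419]
12 [314.45900271 245.06137411]
18 [314.45690175 248.08095608]
24 [314.45469541 251.25198227]
30 [314.45237557 254.58613903]
```

View pics/f1c.png

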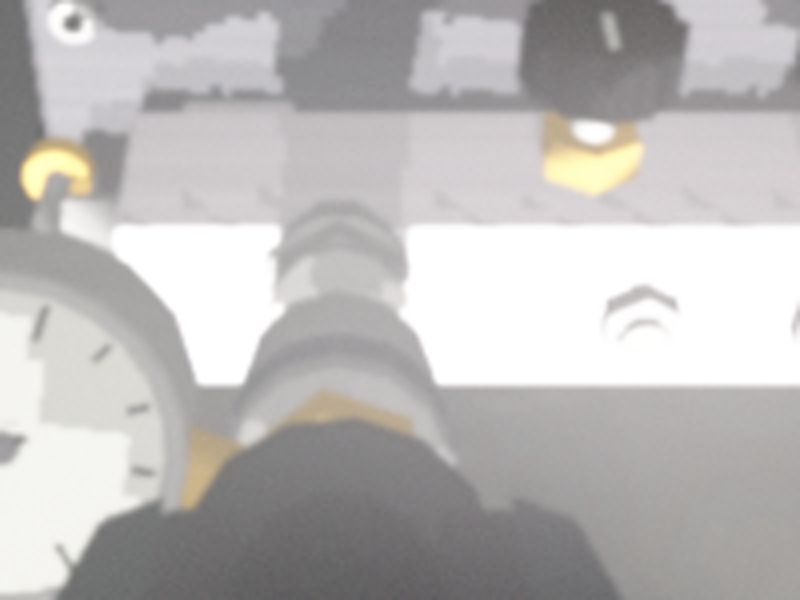

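View pics/f1s.png

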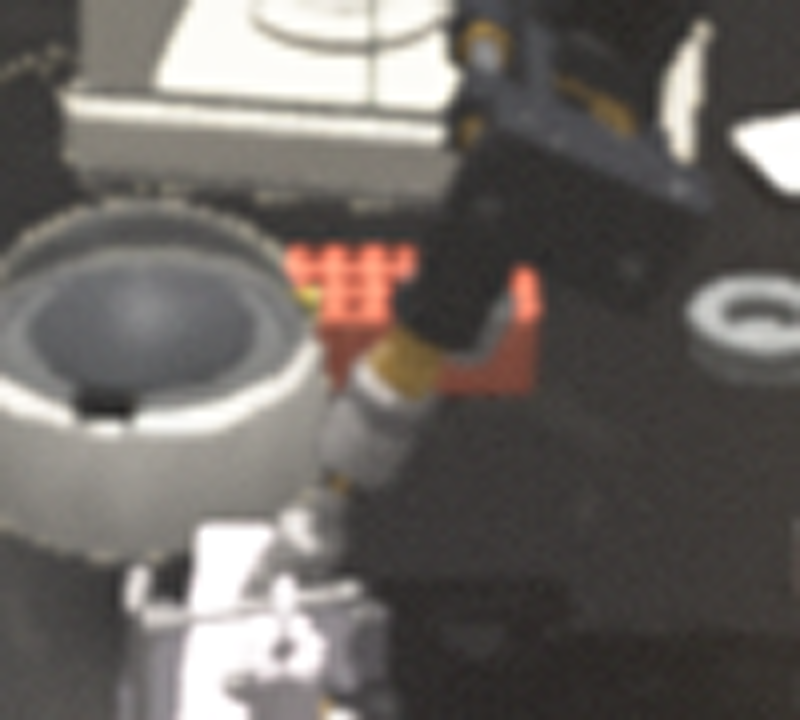

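```bash
cat >> h.py <<'E'
xt=np.cross(ym,-n)
def st(m,tag=""):
    from bench import read_wrist_force,read_tcp_pos,read_clock,read_gripper_width
    F=np.array(read_wrist_force())-F0; t=read_tcp_pos()-SEAT
    print(tag,m,"F n %.1f x %.1f y %.1f"%(F@n,F@xt,F@ym),"m_act %.2f x %.2f y %.2f"%(t@n-75.5,t@xt,t@ym),"t",round(read_clock(),2))
    return F@n
F0=np.array([.5,0,-2.56])
E
python3 - <<'E'
from h import *
from bench import *
st(30)
for m in (22,18,15,13,11,9):
    move_l(SEAT+(75.5+m)*n,v=40);st(m)
E
```

```text
30 F n 0.9 x -0.7 y -0.5 m_act 30.45 x -0.33 y 0.09 t 24.21
 22 F n 0.4 x 0.1 y 0.8 m_act 21.52 x 0.53 y -0.02 t 24.56
 18 F n 0.5 x 0.5 y 0.4 m_act 17.70 x 0.30 y -0.00 t 24.81
 15 F n 1.3 x -0.2 y 0.2 m_act 14.82 x 0.16 y -0.02 t 25.06
 13 F n 1.3 x 0.5 y -0.2 m_act 12.92 x 0.06 y -0.00 t 25.31
 11 F n 5.9 x 0.4 y -0.1 m_act 11.36 x -0.67 y 0.03 t 25.56
 9 F n 4.9 x 0.5 y -0.1 m_act 9.21 x -0.45 y 0.05 t 25.81
```

```bash
python3 - <<'E'
from h import *
from bench import *
for m in (7.5,6,4.5,3,1.5):
    move_l(SEAT+(75.5+m)*n,v=30);f=st(m)
    if f>35: break
E
```

```text
7.5 F n -0.1 x -1.2 y 0.7 m_act 7.18 x 0.24 y -0.03 t 26.06
 6 F n -6.3 x -2.3 y 0.8 m_act 5.35 x 0.62 y -0.07 t 26.31
 4.5 F n -7.4 x -2.3 y 0.7 m_act 3.88 x 0.70 y -0.07 t 26.56
 3 F n -4.7 x -1.5 y 0.7 m_act 2.86 x 0.17 y -0.01 t 26.81
 1.5 F n 5.4 x 0.3 y -0.4 m_act 1.90 x -0.36 y 0.03 t 27.06
```

```bash
python3 - <<'E'
from h import *
from bench import *
for m in (.5,-.5,-1.5,-2.5,-3.5):
    move_l(SEAT+(75.5+m)*n,v=20);f=st(m)
    if f>18: break
sleep(.4);st(m,"settle");print(read_gripper_width())
im,p=snap("h1");b=(255*(im/255.)**.6).astype(np.uint8);crop(b,230,160,430,310,4,"pics/h1c.png")
s=read_camera("side")[:,:,::-1];crop(s,280,220,380,310,8,"pics/h1s.png")
E
```

```text
0.5 F n 6.3 x 1.1 y -0.7 m_act 0.72 x -0.30 y 0.01 t 27.31
 -0.5 F n 13.8 x 1.7 y 0.5 m_act 0.16 x -0.66 y 0.12 t 27.56
 -1.5 F n 26.3 x 3.4 y -1.4 m_act 0.10 x -1.46 y 0.22 t 27.81
settle -1.5 F n 25.0 x 3.1 y -1.5 m_act 0.09 x -1.40 y 0.20 t 28.21
20.479137221085864
```

View pics/h1c.png

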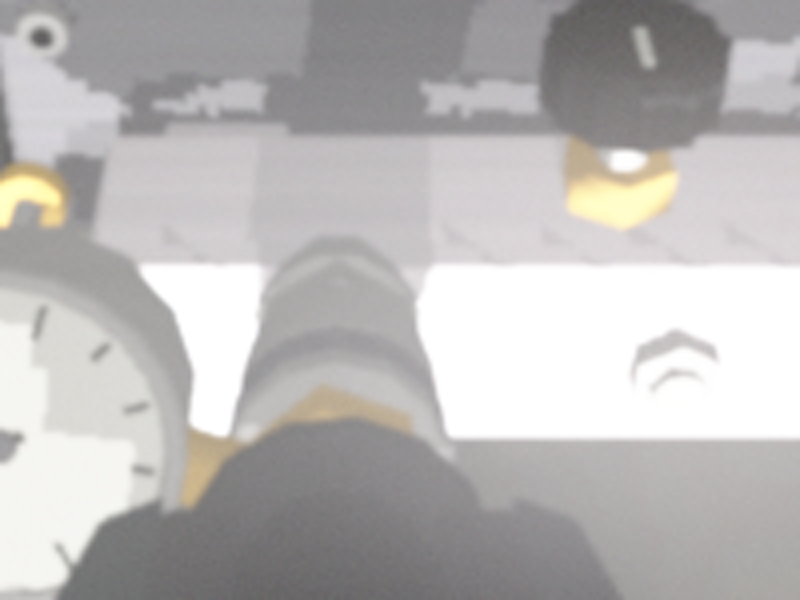

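View pics/h1s.png

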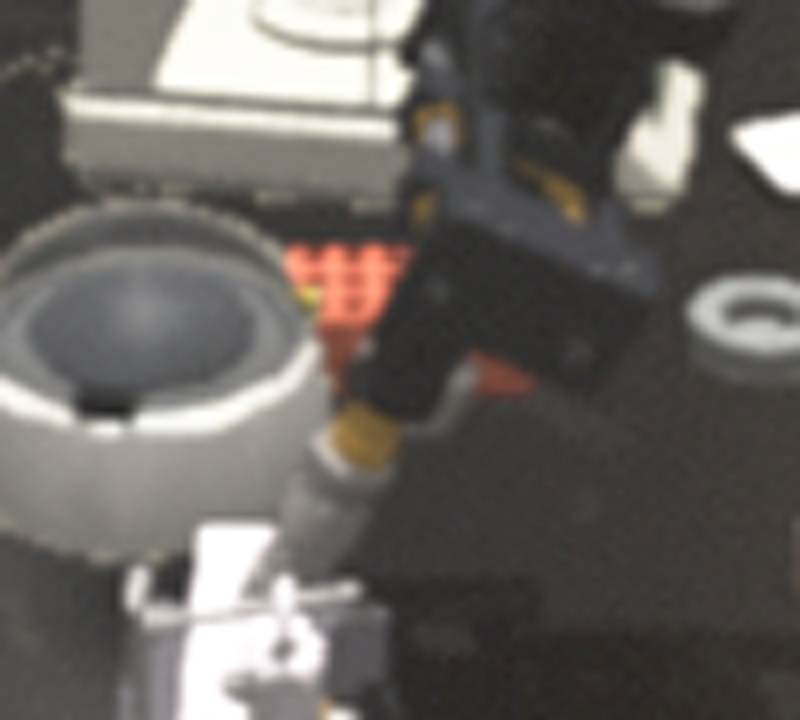

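```bash
python3 - <<'E'
from h import *
from bench import *
print("tool tilt deg",np.degrees(np.arccos(-Ro.from_quat(read_tcp_rot()).as_matrix()[:,2]@n)))
im=read_camera("side")[:,:,::-1];t=read_camera("top")[:,:,::-1];cv2.imwrite("pics/z_s.png",im)
crop(im,270,250,350,350,6,"pics/zs.png");crop(t,170,150,370,320,4,"pics/zt.png");st(-1.5);print(read_gripper_width())
E
```

```text
tool tilt deg 0.12949499890261335
 -1.5 F n 25.5 x 3.9 y -1.2 m_act 0.10 x -1.43 y 0.22 t 28.41
20.558751049204712
```

View pics/zs.png

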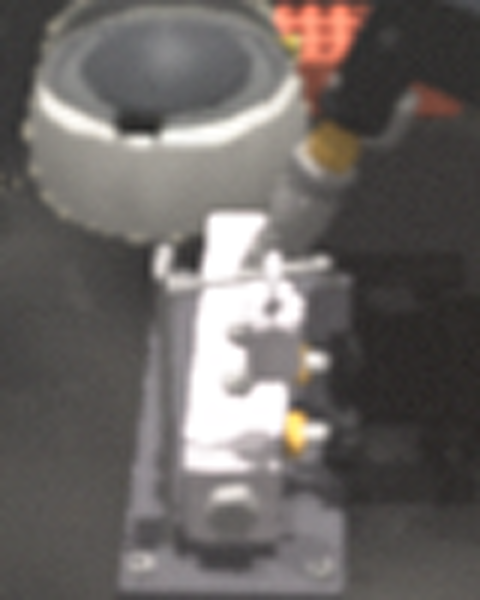

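View pics/zt.png

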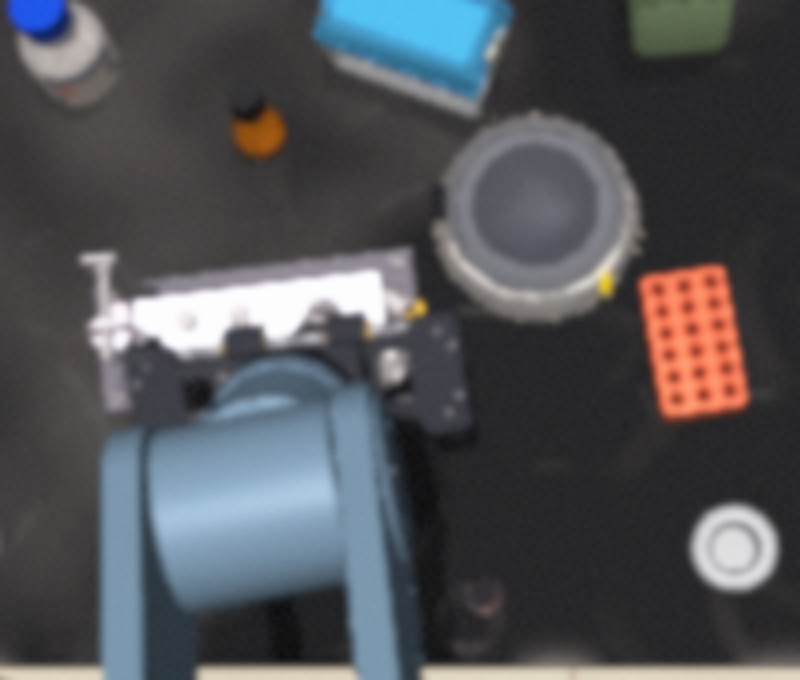

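```bash
python3 - <<'E'
from h import *
from bench import camera_params
im=cv2.imread("pics/z_s.png");q=camera_params("side");p=pickle.load(open("pics/v1.pkl","rb"));v=cv2.imread("pics/v1.png")
E0=PEG+3*PD-5.5*zz
def dr(img,cam_,x0,y0,w,h,s,off,name):
    c=cv2.resize(img[y0:y0+h,x0:x0+w],None,fx=s,fy=s,interpolation=cv2.INTER_CUBIC)
    for th,col in((0,(0,0,255)),(15,(0,200,0)),(-15,(255,0,0))):
        th=np.radians(th);d=-np.cos(th)*zz-np.sin(th)*xm
        for k in(0,20,39):
            u=proj(cam_,E0+off+k*d)-[x0,y0];cv2.circle(c,tuple(np.int32(u*s+s/2)),3,col,-1)
    cv2.imwrite(name,c)
dr(im,q,300,280,40,40,14,0,"pics/y1.png");dr(v,p,280,200,80,80,7,EW,"pics/y2.png")
E
```

```text
(no output)
```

View pics/y1.png

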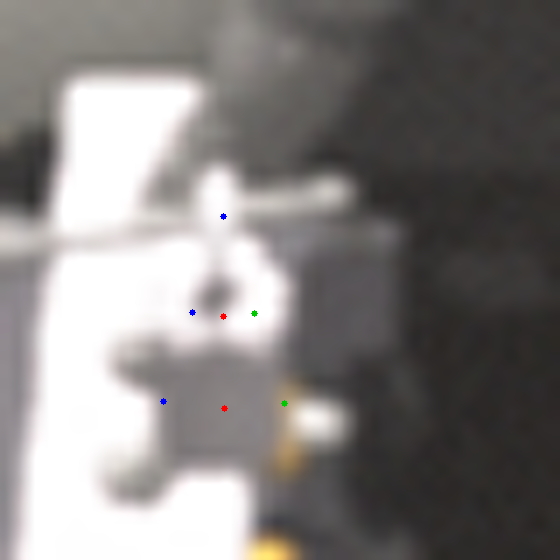

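View pics/y2.png

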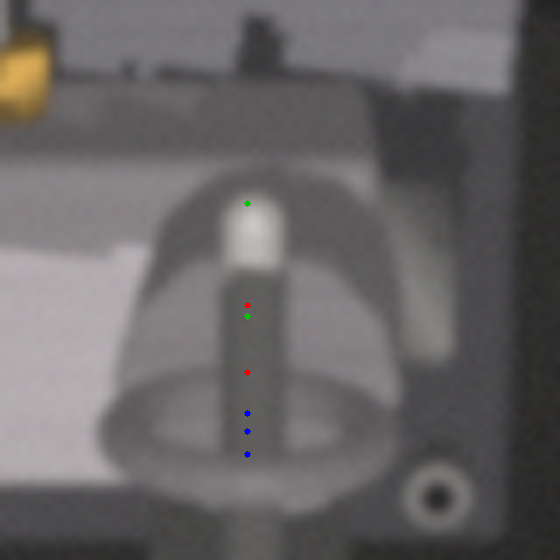

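```bash
python3 - <<'E'
from h import *
from bench import *
st(-1.5);hand_in();st(-1.5)
E
```

```text
-1.5 F n 25.5 x 3.9 y -1.2 m_act 0.10 x -1.43 y 0.22 t 28.41
the job is handed in; nothing more can be done
the job is handed in; nothing more can be done
```

The job is handed in at 28.4 s of the 54 s allowed. The cap hangs on the peg and the gauge is pressed home and still gripped.

**What I did**
- I pulled the dust cap off along the nipple's axis, hung it on the peg by its eye, opened the fingers and backed away.
- I then took the gauge from its dock and pressed it onto the nipple. The jaws snapped over the head: the push force rose to about 6 N, then turned negative as they drew the coupler in. I kept pushing until the seat stopped the coupler.

**Last checks**
- **Cap:** the last side view shows it hanging upright by its eye, away from the fingers.
- **Gauge:** it is held with about 25 N of push, and the push force rose from 14 to 26 N with almost no further movement. By the tool position, the mouth is about 0.1 mm off the seat, and the tool's axis is within 0.2° of my estimate of the nipple's.
- **Bystanders:** the last top view shows the tube block, vial and dropper bottle unmoved by eye. The petri dish was outside that cropped picture, so I did not check it again there; the arm was never commanded near it.

**What disagreed or was not measured**
- **Wrist camera:** its calibration was off by a constant 1.6 mm or so in y. I found this by comparing poses and corrected for it. My first estimate of the seat was also 1.5 mm too high, and a later triangulation fixed that.
- **Sideways offset:** under the final push the tool sits about 1.4 mm to one side of the axis, inside the 3 mm allowed.
- **Valve pin:** its travel was not measured directly. I infer it from the coupler stopping hard on the seat.

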